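# Rock the stuck stopper out of the sample bottle

## Robot

A 6-joint arm with a two-finger parallel gripper is mounted at the origin on a cart in front of the work surface, level with it; the furniture and walls round the work are solid. World frame = base frame: x ahead of the robot, y to its left, z up, the work surface at z = 0. Lengths are in m, angles in rad, forces in N, time in s.
With the tool pointing down it reaches from about 0.35 to 0.925 m from the base axis. Payload 6.4 kg.
Tool frame: the origin (TCP) lies midway between the tips of the shut fingers; the grasp point (between the pads) lies robot.grasp_offset behind it (robot.grasp_offset is the distance from the TCP to the grasp point, in m); z points along the fingers, y is the line along which they close (so a half turn about z gives the same grasp; the last joint's range is limited). The gripper opens to 85 mm and grips with 20 to 120 N. Pads are 22 mm wide; open, the fingers measure 114 mm over their backs; the gripper's body (76 mm by 85 mm) begins 54 mm behind the grasp point. The pads swing forward as they close: fully open they stand 13 mm farther back than shut.
Start: joints at [1.076, 0.245, 1.558, -0, 1.339, -0.174], TCP at [0.205, 0.617, 0.231] pointing down, gripper open.
Joint ranges: [-3.13, 3.13], [-1.02, 2.26], [0.13, 2.54], [-0.95, 4.09], [0.21, 2.88], [-2.74, 2.74]. Speed limits (rad/s): [2.57, 2.57, 3.14, 3.14, 3.14, 3.14].

## Interface

Orientations are given as [roll, pitch, yaw] about the fixed x, y, z axes, in that order (R = Rz(yaw) Ry(pitch) Rx(roll)).
In Python, from cell import robot, vision, finish_job gives the robot as it stands.
- The arm moves only by the tool send_rows, never from a script. Its argument "steps" is a list of rows, each a list of 6 numbers: the shift along the world's x, y, z in units of 50 cm (1.0 is 50 cm), then the turn, a rotation vector about the world's x, y, z in units of 4 degrees (1.0 is 4 degrees). A call has 1 to 8 rows; each row shifts and turns the commanded pose from where the row before left it; what a row does not reach is not made up. A row lasts 1/12 s, in which the tool goes at most 41.7 mm and 7.16 degrees, less where a joint would pass 70% of its speed; a pose out of reach is approached as far as the arm can. A call with a number of a shift or a turn outside -1 to 1 is refused whole. A call with a gripper value outside its range is refused whole. "grip" is the closure, from 0 (fully open) to 1 (shut), set as the call begins (left out, the last holds). The fingers move at their own pace and stop on an object; the grip force is fixed at half the most. Time passes only in rows, so rows that do not move let the fingers close. It gives the time, the measured TCP pose, the force, the opening and the grip force at its end, in the units of the state.
- robot.state(): the state, without advancing time (a new reading comes with each control period).
- vision.grab_frame(name): name is "scene" or "side" or "wrist"; returns the picture (420x560x3 uint8, blue, green, red); there is no depth.
- vision.camera_info(name): a dict with "fx", "fy", "cx", "cy" (pixels), "origin" and "rotation" of the camera in the world. Camera axes: x right, y down, z forward; pixel columns grow to the right and rows downward; lengths in m; the calibration is good to about 2 mm. A picture is of the moment at which its call begins: read the wrist's pose just before it. camera_info takes no time and is no camera call; for the wrist camera it gives the pose at the moment of the call.
- finish_job(): hands the job in; it is judged then, once.
The state is a dict: "time_s": time; "joints": joint angles; "qvel": joint speeds; "tau": joint torques, N m; "eef_pos": TCP position; "tcp_rot": TCP orientation; "force": force on the tool from outside, world axes, zero at the start; "wrist_torque": the same for the moment, N m; "opening": finger opening in m; "grip_force": force on a finger pad.
Only numpy, scipy, OpenCV 4.12 (cv2) and the standard library are available. Lean on these libraries where they do the work, as an engineer would, in place of code of your own. Each camera call takes 0.05 s, during which the arm holds its last target. There are 200 camera calls.

## Task

Swing the yellow hold-down bar well aside, then get the stuck blue stopper out of its bottle by rocking it side to side; if you just pull, the bottle comes up with it, and the bottle has to stay down in its block. Set the stopper down gently in the steel tray and let go of it, leaving both bottles standing in the block and everything else on the worktop where it was.

Things in the scene. Friction and masses are not known exactly. Their poses are not given: they have to be found in the camera images.
- block: grey bottle block, fixed: 84 (x) x 190 (y) x 50 mm high, origin at the centre of its underside. Two square wells 58.5 mm wide, floors 8 mm up, centres on its y axis at y = +25 and y = -51 mm. A steel post 14 mm thick stands at y = +80 mm and carries the hold-down bar.
- bar (a joint): flat yellow hold-down bar, 16 mm wide, 190 mm long, that swings level about the upright post; its rubber-padded underside is 170 mm and its top 181 mm above the worktop, just clear of the top of the stopper (166 mm). 0: lies along the block's -y direction over both wells; grows to 1.75 as it swings towards the block's +x (away from the robot). Stays where it is left (about 0.1 N m of friction).
- bar_pivot (a point): the bar's hinge axis on top of the post, 172 mm above the worktop
- bar_peg (a point): middle of the upright red peg (12 mm thick, rising 34 mm from the bar's top, 181 to 215 mm above the worktop) near the bar's free end, 165 mm from the hinge; a place to push the bar by
- bottle: square amber bottle, 56 x 56 mm, about 0.38 kg (4 N), loose in either one of the two wells, origin at the centre of its underside, z up, faces along the block's. Shoulder at 85 mm, round neck 48 mm across with its open rim at 115 mm above the underside. The stopper in it is stuck: pulled straight, the bottle comes up with it.
- stopper: blue tapered stopper, 72 mm long, 35 g, seated in the bottle's neck, origin at the centre of its small foot, z along it to its top. Plug 34 mm long, 18 mm across at the foot and 29 mm at the top; then a collar 32 mm across and 4 mm thick; then a flat upright grip 10 mm thick (along its x) x 28 mm wide (along its y) x 34 mm high (z 38 to 72 mm). Seated, its foot is 86 mm above the bottle's underside.
- stopper_grip (a point): middle of the stopper's flat grip, 56 mm above its foot
- stopper_mid (a point): middle of the stopper, 38 mm above its foot
- spare_bottle: square amber bottle of the same body with a white screw cap, 105 mm high, loose in the other well; leave it
- tray: loose steel tray, 120 (x) x 150 (y) x 16 mm, 3.5 mm walls, origin at the centre of its underside, left or right of the block
- tape: roll of masking tape lying flat, 100 mm across, 25 mm high, on the other side of the block; leave it
- orange: orange squeeze bottle, 34 x 62 x 191 mm high, easily knocked over, at the back left or right; leave it
- jar: small clear jar with blue lid, 52 mm across, 71 mm high, at the back; leave it
- beaker: small glass beaker, 54 mm across, 69 mm high, behind the block to the right; leave it
- weight: small white weight, 22 mm across, 32 mm high, at the front left; leave it
- liner (a point): centre of the neck's lining, 102 mm above the bottle's underside: four white sprung segments, 20 mm tall, that grip the tapered plug (a straight draw takes about 10 to 20 N). Tipping the stopper to and fro some 5 to 10 degrees each way, with a few newtons to about 12 N sideways on its grip, makes it creep up; after a rise of 9 mm it is free.

How it is judged:
By the outcome, as a careful person would: the job done as asked, in the order asked, and still so for the second after the job is handed in, with the robot touching nothing.
It also fails if it takes over 72 s, if anything falls off the work surface, if the arm or the gripper's body presses on something with over 40 N, if the wrist force passes 120 N, or if a joint passes its speed limit or range.

## Working session

There is one attempt and no reset: what is moved stays moved. The work goes in short steps, Python scripts to look and compute and a tool call to move; the robot and the scene stay as the last step left them, time stands still between calls to the robot, and variables do not carry over. Pictures are saved under pics/ and viewed, at most 10 in all, crops included, and the job is handed in when it is done.

Besides the shell and the picture viewer there is one more tool, called after "Emit:" as name(argument=value, ...) on one line, values as JSON. send_rows: Moves the arm, as the interface text tells. Its arguments: {"type":"object","properties":{"steps":{"type":"array"},"grip":{"type":"number"}},"required":["steps"]}

```bash
mkdir -p pics; ls; python3 - <<'E'
from cell import robot, vision
import cv2,numpy as np
print(robot.state(), robot.grasp_offset)
for n in ("scene","side"):
    f=vision.grab_frame(n); cv2.imwrite(f"pics/{n}0.png",f); print(n,vision.camera_info(n))
E
```

```text
pics
{'time_s': 0.0, 'joints': array([ 1.07587561e+00,  2.45812197e-01,  1.55899964e+00, -1.71038201e-05,
        1.33870519e+00, -1.74092153e-01]), 'qvel': array([ 3.17866134e-04, -5.72629342e-04, -9.17069102e-04, -1.29474950e-03,
       -2.01990727e-04,  9.87106347e-05]), 'tau': array([-8.08230197e-04, -4.29498518e+01, -3.26134944e+01, -1.78245864e-04,
        5.28417702e-03,  1.58139255e-05]), 'eef_pos': array([0.20470641, 0.61634149, 0.23018925]), 'tcp_rot': array([-3.13969449e+00, -3.16942079e-04,  2.82076774e+00]), 'force': array([ 0.01099265, -0.40910291, -0.38435535]), 'wrist_torque': array([ 0.04256727, -0.01672874, -0.00614529]), 'grip_force': 0.0, 'opening': 0.08583437682097925} 0.0187
scene {'fx': 451.2016260237442, 'fy': 451.2016260237442, 'cx': 278.8800070831191, 'cy': 209.5588226182463, 'origin': array([-0.12467294, -0.74673052,  0.95972133]), 'rotation': array([-2.26431438,  0.00407193, -0.66750155])}
side {'fx': 435.5636271133319, 'fy': 435.5636271133319, 'cx': 276.9591934748928, 'cy': 206.90616335498478, 'origin': array([ 0.11288822, -0.84478592,  0.67957038]), 'rotation': array([-2.06471479, -0.02143206, -0.38140803])}
```

View pics/scene0.png

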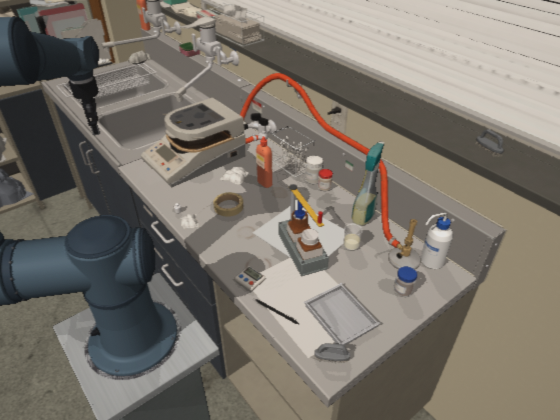

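View pics/side0.png

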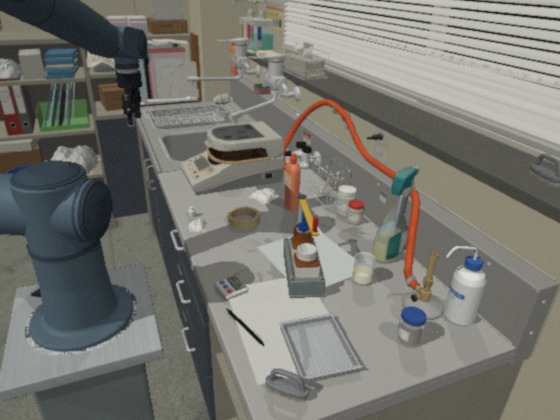

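The scene view shows the grey block around (303,245), with the yellow bar from (293,188) to its red peg at (320,218). The blue stopper is near (300,213), the tray at (343,313) and the tape at (229,204). Next I'll zoom in.

```bash
cat > h.py <<'E'
import numpy as np, cv2
from scipy.spatial.transform import Rotation as Ro
def R(rpy): return Ro.from_euler('xyz',rpy).as_matrix()
def ray(ci,u,v):
    d=R(ci['rotation'])@np.array([(u-ci['cx'])/ci['fx'],(v-ci['cy'])/ci['fy'],1]); return np.array(ci['origin']),d
def plane(ci,u,v,z):
    o,d=ray(ci,u,v); return o+d*(z-o[2])/d[2]
def tri(c1,p1,c2,p2):
    o1,d1=ray(c1,*p1); o2,d2=ray(c2,*p2); d1/=np.linalg.norm(d1); d2/=np.linalg.norm(d2)
    s=np.linalg.lstsq(np.c_[d1,-d2],o2-o1,rcond=None)[0]; a=o1+s[0]*d1;b=o2+s[1]*d2
    return (a+b)/2, np.linalg.norm(a-b)
def proj(ci,P):
    p=R(ci['rotation']).T@(np.array(P)-ci['origin']); return p[0]/p[2]*ci['fx']+ci['cx'],p[1]/p[2]*ci['fy']+ci['cy']
E
python3 - <<'E'
import cv2,numpy as np
a=cv2.imread('pics/scene0.png')[170:290,250:370]; b=cv2.imread('pics/side0.png')[180:300,255:375]
f=lambda x:cv2.resize(x,(400,400),interpolation=cv2.INTER_CUBIC)
cv2.imwrite('pics/z.png',np.hstack([f(a),f(b)]))
E
```

```text
(no output)
```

View pics/z.png

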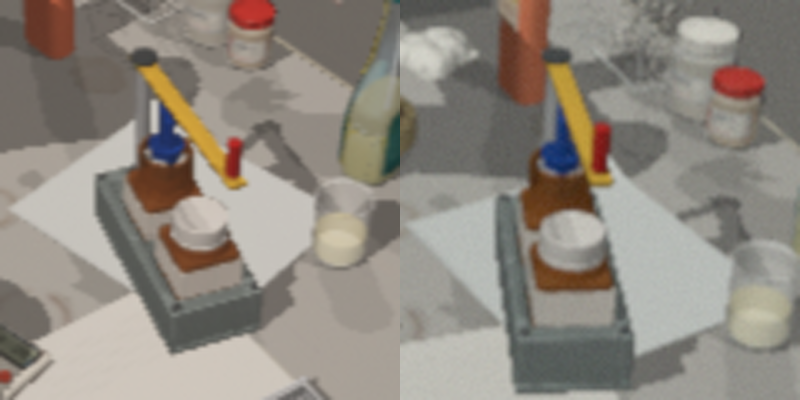

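The crops show the blue stopper in the well nearest the post, with the yellow bar above it. In scene pixels the pivot cap is at about (293,186.5), the red peg spans (320,213) to (320,223), and the white cap of the spare bottle is at (310,233).

```bash
cat > m.py <<'E'
from cell import vision
from h import *
S=vision.camera_info('scene');D=vision.camera_info('side')
A=cv2.imread('pics/scene0.png');B=cv2.imread('pics/side0.png')
def cen(im,lo,hi,box):
    x0,y0,x1,y1=box; m=cv2.inRange(cv2.cvtColor(im[y0:y1,x0:x1],cv2.COLOR_BGR2HSV),lo,hi)
    y,x=np.nonzero(m); return x.mean()+x0,y.mean()+y0,len(x),(x.min()+x0,y.min()+y0,x.max()+x0,y.max()+y0)
pr=lambda n,x:print(n,np.round(x,4) if not isinstance(x,tuple) else (np.round(x[0],4),round(x[1],4)))
a=cen(A,(0,150,80),(8,255,255),(310,205,330,230)); b=cen(B,(0,150,80),(8,255,255),(305,210,325,240)); print(a,b)
pr('peg mid(.198)',tri(S,a[:2],D,b[:2]))
pr('pivot',tri(S,(292.9,186.5),D,(302.1,195.9))); pr('pivS',plane(S,292.9,186.5,.185));pr('pivD',plane(D,302.1,195.9,.185))
pr('spare cap .113',tri(S,(310,233),D,(307.5,248.4)));pr('S',plane(S,310,233,.113));pr('D',plane(D,307.5,248.4,.113))
for n,p in dict(backleft=(279.1,223.4),front=(301.3,267.5),right=(327.4,257.6)).items(): pr(n+' top',plane(S,*p,.05))
for n,p in dict(leftfrontD=(289.5,287.5),rightfrontD=(324,286.5),BL=(284.7,239.5)).items(): pr(n+' top',plane(D,*p,.05))
a=cen(A,(105,150,40),(130,255,255),(285,190,315,225)); b=cen(B,(105,150,40),(130,255,255),(290,205,315,235)); print(a,b)
pr('stopper blue',tri(S,a[:2],D,b[:2]))
for n,p in dict(t1=(307,303),t2=(342,287),t3=(381,318),t4=(344,342)).items(): pr(n,plane(S,*p,.016))
for n,p in dict(t1=(281,329),t2=(323,317),t3=(359,362),t4=(314,378)).items(): pr(n,plane(D,*p,.016))
E
python3 m.py
```

```text
(np.float64(319.45714285714286), np.float64(216.97142857142856), 35, (np.int64(318), np.int64(212), np.int64(321), np.int64(222))) (np.float64(314.80357142857144), np.float64(223.42857142857142), 56, (np.int64(313), np.int64(217), np.int64(317), np.int64(231)))
peg mid(.198) (array([ 0.5087, -0.1096,  0.1928]), np.float64(0.0011))
pivot (array([0.5537, 0.053 , 0.1757]), np.float64(0.001))
pivS [0.545  0.0432 0.185 ]
pivD [0.5463 0.0371 0.185 ]
spare cap .113 (array([ 0.5177, -0.0667,  0.0987]), np.float64(0.0011))
S [ 0.5077 -0.0777  0.113 ]
D [ 0.5071 -0.0863  0.113 ]
backleft top [0.5096 0.0629 0.05  ]
front top [ 0.4445 -0.1175  0.05  ]
right top [ 0.5259 -0.1343  0.05  ]
leftfrontD top [ 0.4439 -0.1323  0.05  ]
rightfrontD top [ 0.5193 -0.1565  0.05  ]
BL top [0.5117 0.0578 0.05  ]
(np.float64(299.4492753623188), np.float64(211.7536231884058), 69, (np.int64(295), np.int64(203), np.int64(304), np.int64(217))) (np.float64(302.7176470588235), np.float64(225.21176470588236), 85, (np.int64(298), np.int64(215), np.int64(307), np.int64(231)))
stopper blue (array([0.5358, 0.0017, 0.1218]), np.float64(0.0019))
t1 [ 0.3957 -0.1992  0.016 ]
t2 [ 0.5057 -0.2171  0.016 ]
t3 [ 0.5114 -0.3518  0.016 ]
t4 [ 0.3883 -0.3439  0.016 ]
t1 [ 0.3903 -0.2142  0.016 ]
t2 [ 0.4905 -0.2129  0.016 ]
t3 [ 0.4986 -0.35    0.016 ]
t4 [ 0.3998 -0.353   0.016 ]
```

Emit:
send_rows(steps=[[0.03,-0.06,0.04,0,0,0],[0.03,-0.07,0.03,0,0,0],[0.03,-0.07,0.03,0,0,0],[0.03,-0.07,0.03,0,0,0],[0.03,-0.07,0.03,0,0,0],[0.03,-0.07,0.03,0,0,0],[0.03,-0.07,0.03,0,0,0],[0.03,-0.07,0.03,0,0,0]])

```text
time_s: 0.77
eef_pos: [0.3249, 0.3401, 0.3566]
tcp_rot: [-3.141, -0.0, 2.821]
force: [0.4, 0.3, 0.2]
opening: 0.0853
grip_force: 0.0
```

Emit:
send_rows(steps=[[0.03,-0.07,0.02,0,0,0],[0.03,-0.07,0.02,0,0,0],[0.03,-0.07,0.01,0,0,0],[0.02,-0.07,0,0,0,0],[0.02,-0.07,0,0,0,0],[0.02,-0.07,0,0,0,0],[0.02,-0.06,0,0,0,0],[0,0,0,0,0,0]])

```text
time_s: 1.43
eef_pos: [0.4109, 0.0977, 0.3807]
tcp_rot: [-3.14, -0.0, 2.814]
force: [0.1, 0.7, 0.1]
opening: 0.0853
grip_force: 0.0
```

```bash
cat > snap.py <<'E'
import sys,pickle
from cell import robot,vision
from h import *
n=sys.argv[1]
ci=vision.camera_info('wrist'); f=vision.grab_frame('wrist'); cv2.imwrite(f'pics/{n}.png',f); pickle.dump(ci,open(f'pics/{n}.pkl','wb'))
s=robot.state(); print({k:np.round(s[k],4) for k in('time_s','joints','eef_pos','tcp_rot','force','opening')}); print(ci['origin'],ci['rotation'])
E
python3 snap.py w1
```

```text
{'time_s': np.float64(1.4833), 'joints': array([-3.1600e-02, -4.0360e-01,  1.9016e+00, -1.0000e-04,  1.6446e+00,
       -1.2763e+00]), 'eef_pos': array([0.4103, 0.0997, 0.3807]), 'tcp_rot': array([-3.1412e+00, -1.0000e-03,  2.8155e+00]), 'force': array([ 0.0307,  0.3314, -0.0657]), 'opening': np.float64(0.0856)}
[0.33928794 0.12252205 0.52334762] [2.84264807e+00 1.21769798e-03 1.24338509e+00]
```

View pics/w1.png

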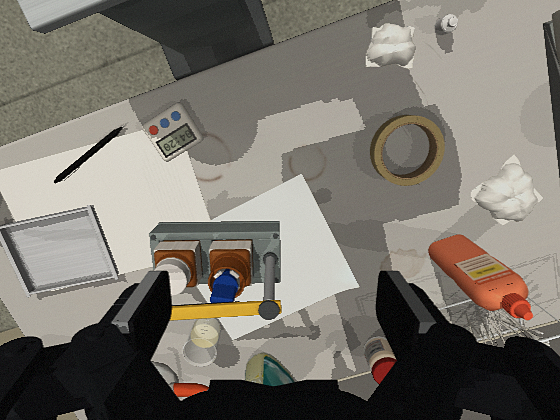

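The wrist view shows the block at (150–280, 222–300), its post cap at (269,309) and the yellow bar running left at row ~310. The blue grip is at (223,290), the tray at (0–117, 205–292) and the tape at (407,150). I'll measure these.

```bash
cat > m2.py <<'E'
from h import *; import pickle
ci=pickle.load(open('pics/w1.pkl','rb')); im=cv2.imread('pics/w1.png')
pr=lambda n,x:print(n,np.round(x,4))
for z in(.175,.185):pr(f'pivot {z}',plane(ci,269,309,z))
for n,p in dict(a=(153,236),b=(277,236),c=(277,222),d=(152,222)).items(): pr(n+' .05',plane(ci,*p,.05)); pr(n+' 0',plane(ci,*p,0.))
hsv=cv2.cvtColor(im,cv2.COLOR_BGR2HSV)
m=cv2.inRange(hsv,(105,120,40),(130,255,255))[260:305,195:250]; y,x=np.nonzero(m); print('blue',x.mean()+195,y.mean()+260,x.min()+195,x.max()+195,y.min()+260,y.max()+260)
m=cv2.inRange(hsv,(20,150,120),(32,255,255))[295:325,150:285]; y,x=np.nonzero(m); print('yellow',x.min()+150,x.max()+150)
k=np.polyfit(x+150,y+295,1); 
p=plane(ci,180,np.polyval(k,180),.178);q=plane(ci,255,np.polyval(k,255),.178); pr('bar pts',p);pr('bar',q); pr('bar ang(-y dir)deg',np.degrees(np.arctan2((p-q)[0],-(p-q)[1])))
for n,p in dict(t1=(90,206),t2=(117,276),t3=(23,292)).items(): pr(n+' tray .016',plane(ci,*p,.016))
pr('tray top mid',plane(ci,45,216,.016))
pr('tape',plane(ci,407,150,.025)); pr('cap.113',plane(ci,172,273,.113))
E
python3 m2.py
python3 - <<'E'
import cv2
cv2.imwrite('pics/w1c.png',cv2.resize(cv2.imread('pics/w1.png')[200:340,0:300],(800,373),interpolation=cv2.INTER_CUBIC))
E
```

```text
pivot 0.175 [0.5521 0.0446 0.175 ]
pivot 0.185 [0.546  0.0469 0.185 ]
a .05 [ 0.4608 -0.1024  0.05  ]
a 0 [ 0.4737 -0.1261  0.    ]
b .05 [0.5182 0.0668 0.05  ]
b 0 [0.5371 0.0609 0.    ]
c .05 [0.498  0.0736 0.05  ]
c 0 [0.5147 0.0684 0.    ]
d .05 [ 0.4408 -0.0948  0.05  ]
d 0 [ 0.4516 -0.1178  0.    ]
blue 223.83689024390245 288.0381097560976 210 237 269 302
yellow 170 280
bar pts [ 0.5225 -0.0513  0.178 ]
bar [0.5433 0.0311 0.178 ]
bar ang(-y dir)deg -14.1232
t1 tray .016 [ 0.3949 -0.1881  0.016 ]
t2 tray .016 [ 0.5139 -0.2018  0.016 ]
t3 tray .016 [ 0.4909 -0.3596  0.016 ]
tray top mid [ 0.3871 -0.2602  0.016 ]
tape [0.4634 0.2784 0.025 ]
cap.113 [ 0.4994 -0.0706  0.113 ]
```

View pics/w1c.png

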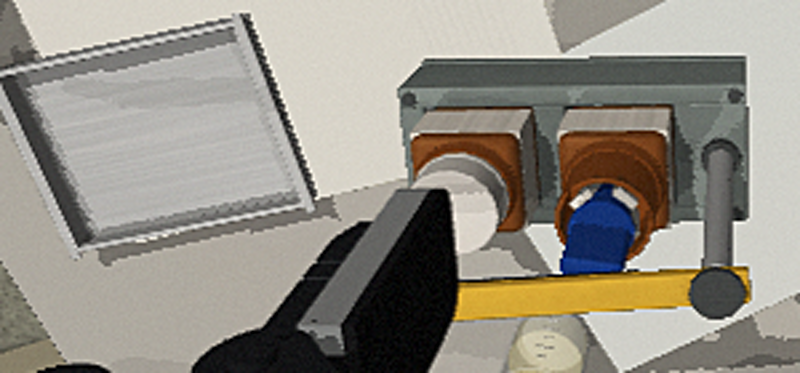

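The block's yaw is about -18.7° and the tool is already aligned with it. Next I'll check the obstacles near the swing and compute the pushing waypoints.

```bash
python3 - <<'E'
from cell import vision,robot
from h import *
import pickle
S=vision.camera_info('scene');D=vision.camera_info('side'); w=pickle.load(open('pics/w1.pkl','rb'))
for n,p,q in [('spray base',(363,222),(386,258)),('spray head',(375,155),(404,180)),('beaker top',(353,229),(363,258)),('orange base',(264,185),(292,208)),('hose',(386,190),(414,215))]:
    print(n,np.round(tri(S,p,D,q)[0],3),round(tri(S,p,D,q)[1],4))
print('post base',plane(w,270,256,.05).round(4))
P=np.array([.549,.0455]); f=np.radians(-14.1)
prev=robot.state()['eef_pos'][:2]
for a in [-14.1,-5,5,15,25,35,45,55,65,75]:
    f=np.radians(a);u=np.array([np.sin(f),-np.cos(f)]);t=np.array([np.cos(f),np.sin(f)])
    g=P+.165*u-(.045 if a<-14 else .024)*t; print(a,g.round(4),((g-prev)/.5).round(3)); prev=g
E
```

```text
spray base [ 0.761 -0.056  0.003] 0.0054
spray head [ 0.808 -0.022  0.217] 0.0043
beaker top [ 0.654 -0.105  0.064] 0.0023
orange base [ 0.651  0.327 -0.02 ] 0.0076
hose [ 0.772 -0.115  0.164] 0.0109
post base [0.5447 0.047  0.05  ]
-14.1 [ 0.4652 -0.1036] [ 0.11  -0.406]
-5 [ 0.5107 -0.1168] [ 0.091 -0.026]
5 [ 0.5395 -0.121 ] [ 0.058 -0.008]
15 [ 0.5685 -0.1201] [0.058 0.002]
25 [ 0.597  -0.1142] [0.057 0.012]
35 [ 0.624  -0.1034] [0.054 0.022]
45 [ 0.6487 -0.0881] [0.049 0.031]
55 [ 0.6704 -0.0688] [0.043 0.039]
65 [ 0.6884 -0.046 ] [0.036 0.046]
75 [ 0.7022 -0.0204] [0.028 0.051]
```

Emit:
send_rows(grip=1, steps=[[0.018,-0.068,0,0,0,0],[0.018,-0.068,0,0,0,0],[0.018,-0.068,0,0,0,0],[0.018,-0.068,0,0,0,0],[0.019,-0.068,0,0,0,0],[0.019,-0.068,0,0,0,0],[0,0,-0.06,0,0,0],[0,0,-0.06,0,0,0]])

```text
time_s: 2.15
eef_pos: [0.4661, -0.1033, 0.3219]
tcp_rot: [-3.141, 0.003, 2.819]
force: [0.2, 0.0, -0.5]
opening: -0.0002
grip_force: 0.0
```

Emit:
send_rows(steps=[[0,0,-0.08,0,0,0],[0,0,-0.08,0,0,0],[0,0,-0.06,0,0,0],[0,0,-0.036,0,0,0],[0,0,0,0,0,0],[0,0,0,0,0,0]])

```text
time_s: 2.65
eef_pos: [0.4647, -0.1011, 0.1927]
tcp_rot: [3.141, -0.002, 2.822]
force: [-0.2, 0.7, 1.6]
opening: 0.0002
grip_force: 0.0
```

```bash
python3 snap.py w2
```

```text
{'time_s': np.float64(2.7), 'joints': array([-4.5360e-01, -1.3550e-01,  2.0245e+00,  1.0000e-04,  1.2513e+00,
       -1.7048e+00]), 'eef_pos': array([ 0.4657, -0.1017,  0.1944]), 'tcp_rot': array([-3.1415e+00,  1.3000e-03,  2.8219e+00]), 'force': array([ 0.3443,  0.3069, -0.1047]), 'opening': np.float64(0.0005)}
[ 0.39303229 -0.07722793  0.33556574] [ 2.84465760e+00 -9.83507075e-04  1.25154939e+00]
```

View pics/w2.png

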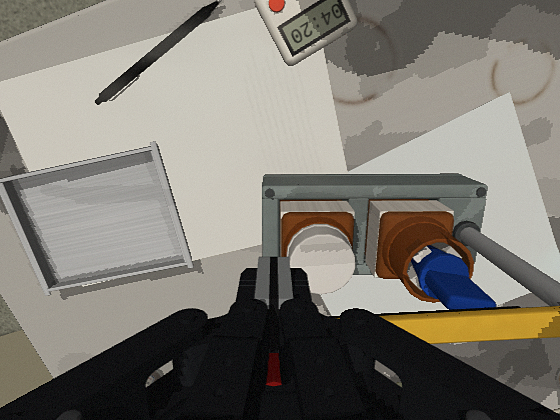

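The red peg shows at (273,368), just beyond the shut fingers and in line with them, so I'll push now.

Emit:
send_rows(steps=[[0.045,-0.014,-0.01,0,0,0],[0.045,-0.014,0,0,0,0],[0.058,-0.008,0,0,0,0],[0.058,0.002,0,0,0,0],[0.057,0.012,0,0,0,0],[0.054,0.022,0,0,0,0],[0.049,0.031,0,0,0,0],[0,0,0,0,0,0]])

```text
time_s: 3.37
eef_pos: [0.6525, -0.0845, 0.1911]
tcp_rot: [3.14, 0.006, 2.824]
force: [0.5, -0.5, -0.4]
opening: -0.0001
grip_force: 0.0
```

Emit:
send_rows(steps=[[0.043,0.039,0,0,0,0],[0.036,0.046,0,0,0,0],[0.017,0.025,0,0,0,0],[0,0,0,0,0,0],[0,0,0,0,0,0]])

```text
time_s: 3.78
eef_pos: [0.6963, -0.0313, 0.1895]
tcp_rot: [-3.141, 0.002, 2.822]
force: [-0.1, -0.4, 0.1]
opening: -0.0001
grip_force: 0.0
```

```bash
python3 snap.py w3
```

```text
{'time_s': np.float64(3.8333), 'joints': array([-2.0800e-01,  3.8620e-01,  1.4612e+00, -5.0000e-04,  1.2933e+00,
       -1.4584e+00]), 'eef_pos': array([ 0.6959, -0.0319,  0.1892]), 'tcp_rot': array([-3.1412e+00,  1.0000e-03,  2.8212e+00]), 'force': array([-0.9645, -0.0311, -1.1024]), 'opening': np.float64(0.0)}
[ 0.62424867 -0.00720173  0.33211426] [ 2.84085819e+00 -2.05079271e-04  1.25176878e+00]
```

View pics/w3.png

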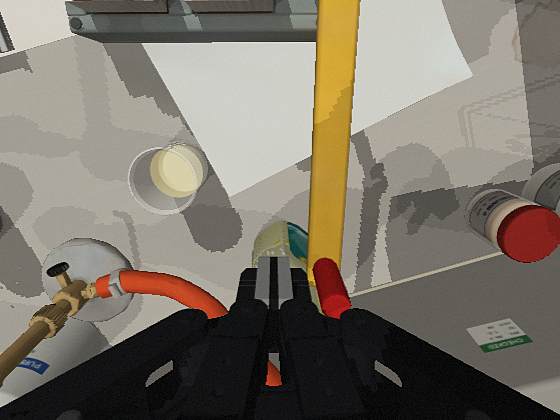

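The bar now lies along the block's +x (image columns 310–355), so θ is about 1.6. I'll retreat and look at the stopper.

Emit:
send_rows(steps=[[-0.01,-0.05,0.0,0,0,0],[0,0,0.08,0,0,0],[0,0,0.08,0,0,0],[-0.07,0.03,0.04,0,0,0],[-0.07,0.04,0,0,0,0],[-0.07,0.04,0,0,0,0],[-0.07,0.04,0,0,0,0],[-0.07,0.04,0,0,0,0]])

```text
time_s: 4.5
eef_pos: [0.5148, 0.0375, 0.2878]
tcp_rot: [-3.141, 0.001, 2.819]
force: [-0.5, 0.2, 1.3]
opening: -0.0001
grip_force: 0.0
```

Emit:
send_rows(grip=0.3, steps=[[-0.06,0.04,0,0,0,0],[-0.05,0.03,0,0,0,0],[0,0,0,0,0,0],[0,0,0,0,0,0]])

```text
time_s: 4.83
eef_pos: [0.461, 0.0727, 0.2882]
tcp_rot: [3.142, 0.002, 2.821]
force: [-0.1, 0.5, 0.3]
opening: 0.0484
grip_force: 0.0
```

```bash
python3 snap.py w4
```

```text
{'time_s': np.float64(4.8833), 'joints': array([-8.7900e-02, -2.4640e-01,  1.9451e+00, -4.0000e-04,  1.4412e+00,
       -1.3372e+00]), 'eef_pos': array([0.4619, 0.0722, 0.2882]), 'tcp_rot': array([3.1416e+00, 1.9000e-03, 2.8201e+00]), 'force': array([ 0.2105,  0.3814, -0.6147]), 'opening': np.float64(0.056)}
[0.38891809 0.0968324  0.43075595] [ 2.84043881e+00 -5.64581583e-04  1.25038820e+00]
```

View pics/w4.png

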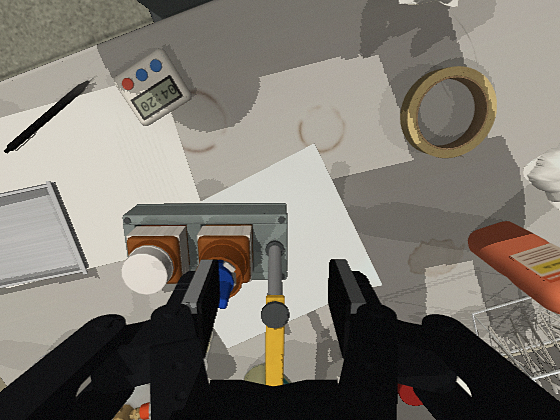

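The stopper (~(225,280)) is hidden by the left finger. I'll shift so it shows between the fingers.

Emit:
send_rows(grip=0, steps=[[-0.016,-0.05,0,0,0,0],[-0.016,-0.05,0,0,0,0],[0,0,0,0,0,0],[0,0,0,0,0,0],[0,0,0,0,0,0]])

```text
time_s: 5.3
eef_pos: [0.4466, 0.0222, 0.2878]
tcp_rot: [3.141, 0.0, 2.819]
force: [0.1, -0.4, -0.2]
opening: 0.0853
grip_force: 0.0
```

```bash
python3 snap.py w5; python3 - <<'E'
from h import *
cv2.imwrite('pics/w5c.png',cv2.resize(cv2.imread('pics/w5.png')[180:360,150:390],(800,600),interpolation=cv2.INTER_CUBIC))
E
```

```text
{'time_s': np.float64(5.35), 'joints': array([-2.0400e-01, -3.0070e-01,  1.9893e+00,  2.0000e-04,  1.4532e+00,
       -1.4534e+00]), 'eef_pos': array([0.4466, 0.0226, 0.2877]), 'tcp_rot': array([ 3.1414e+00, -2.0000e-04,  2.8202e+00]), 'force': array([0.537 , 0.1935, 0.0692]), 'opening': np.float64(0.0851)}
[0.37481569 0.04640628 0.43044444] [ 2.84246980e+00 -6.92795441e-04  1.24863572e+00]
```

View pics/w5c.png

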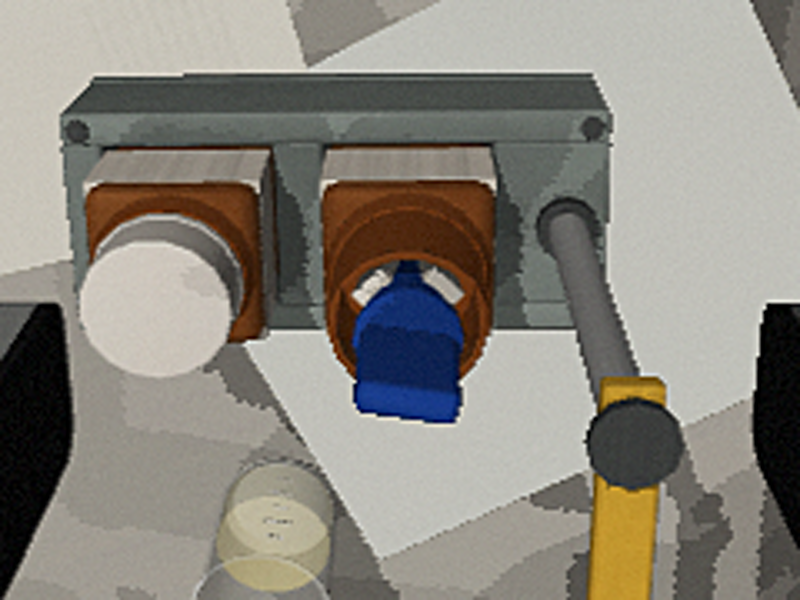

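The crop shows the grip's top face with corners near (358,378), (462,390), (458,422) and (355,412). Its wide side runs nearly along the block's y, so the fingers must close along the block's x.

```bash
python3 - <<'E'
from h import *
import pickle
w=pickle.load(open('pics/w5.pkl','rb'))
f=lambda x,y,z:plane(w,150+x*.3,180+y*.3,z)
c=[f(*p,.166) for p in [(358,378),(462,390),(458,422),(355,412)]]
for p in c: print(p.round(4))
print('centre',np.mean(c,0).round(4)); d=(c[1]-c[0]+c[2]-c[3]); print('len',np.linalg.norm(d)/2, 'yaw of wide dir',np.degrees(np.arctan2(d[1],d[0])))
print('pivot',f(635,443,.185).round(4)); a=f(72,130,.05);b=f(605,130,.05);print('front edge yaw',np.degrees(np.arctan2(*(b-a)[1::-1])))
e=f(62,143,.05);g=f(610,143,.05);print('len',np.linalg.norm(g-e),np.degrees(np.arctan2(*(g-e)[1::-1])))
E
```

```text
[ 0.5194 -0.0159  0.166 ]
[0.5311 0.0082 0.166 ]
[0.5397 0.0043 0.166 ]
[ 0.5285 -0.0199  0.166 ]
centre [ 0.5297 -0.0058  0.166 ]
len 0.0266945996668 yaw of wide dir 64.62776000298412
pivot [0.5469 0.046  0.185 ]
front edge yaw 71.52800795695242
len 0.1880412041810751 71.52751633615006
```

Emit:
send_rows(steps=[[0.007,-0.002,0,0,0,-1],[0.007,-0.003,0,0,0,-1],[0.007,-0.002,0,0,0,-1],[0.007,-0.003,0,0,0,-1],[0.007,-0.002,0,0,0,-1],[0.007,-0.003,0,0,0,-1],[0.007,-0.002,0,0,0,-1],[0.007,-0.003,0,0,0,-1]])

```text
time_s: 6.02
eef_pos: [0.4746, 0.0134, 0.2876]
tcp_rot: [-3.141, -0.0, 2.26]
force: [0.5, -0.2, -0.3]
opening: 0.085
grip_force: 0.0
```

Emit:
send_rows(steps=[[0.007,-0.002,0,0,0,-1],[0.007,-0.003,0,0,0,-1],[0.007,-0.002,0,0,0,-1],[0.007,-0.003,0,0,0,-1],[0.007,-0.002,0,0,0,-1],[0.007,-0.003,0,0,0,-1],[0.007,-0.002,0,0,0,-1],[0.007,-0.003,0,0,0,-1]])

```text
time_s: 6.68
eef_pos: [0.5026, 0.0035, 0.2875]
tcp_rot: [-3.141, -0.0, 1.702]
force: [-0.0, -0.6, 0.5]
opening: 0.0858
grip_force: 0.0
```

Emit:
send_rows(steps=[[0.007,-0.002,0,0,0,-1],[0.007,-0.002,0,0,0,-1],[0.007,-0.002,0,0,0,-1],[0.007,-0.002,0,0,0,-1],[0.007,-0.002,-0.02,0,0,-1],[0.007,-0.003,-0.04,0,0,-1],[0.007,-0.003,-0.04,0,0,-1],[0,0,0,0,0,-0.97]])

```text
time_s: 7.35
eef_pos: [0.5251, -0.0043, 0.233]
tcp_rot: [-3.134, 0.001, 1.145]
force: [0.3, 0.2, -0.8]
opening: 0.0856
grip_force: 0.0
```

Emit:
send_rows(steps=[[0.006,-0.002,-0.02,0,0,-0.3],[0,0,-0.04,0,0,0],[0,0,-0.05,0,0,0],[0,0,-0.05,0,0,0],[0,0,-0.03,0,0,0],[0,0,-0.01,0,0,0],[0,0,0,0,0,0],[0,0,0,0,0,0]])

```text
time_s: 8.02
eef_pos: [0.5304, -0.0061, 0.1384]
tcp_rot: [3.14, -0.0, 1.127]
force: [-0.3, 0.0, 0.6]
opening: 0.085
grip_force: 0.0
```

```bash
python3 snap.py w6; python3 - <<'E'
from h import *
from cell import vision
a=cv2.imread('pics/w6.png')
b=vision.grab_frame('side')[150:300,240:390]
cv2.imwrite('pics/w6c.png',np.hstack([cv2.resize(a,(480,360)),cv2.resize(b,(320,360),interpolation=cv2.INTER_CUBIC)]))
E
```

```text
{'time_s': np.float64(8.0667), 'joints': array([-0.2255,  0.0707,  1.9336,  0.    ,  1.1347,  0.2183]), 'eef_pos': array([ 0.5308, -0.0062,  0.1391]), 'tcp_rot': array([ 3.139e+00, -6.000e-04,  1.127e+00]), 'force': array([-0.4268,  0.0342,  0.6819]), 'opening': np.float64(0.0854)}
[0.56219218 0.06236594 0.28113642] [ 2.84277360e+00 -7.54646741e-04 -4.43300436e-01]
```

View pics/w6c.png

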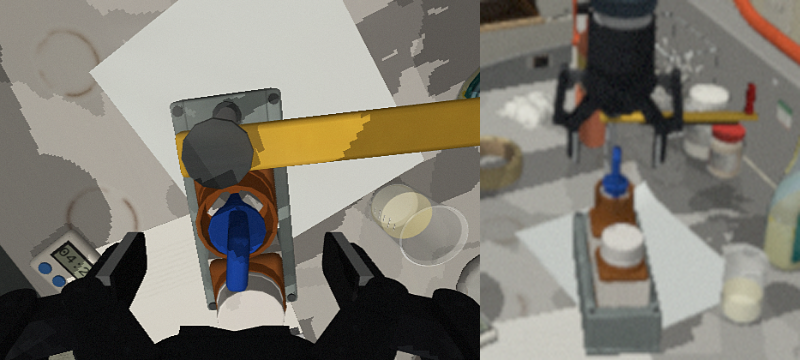

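The flat grip (~(238,248)) stands upright midway between the open fingers and lined up with them, so I'll close.

Emit:
send_rows(grip=1, steps=[[0,0,0,0,0,0],[0,0,0,0,0,0],[0,0,0,0,0,0],[0,0,0,0,0,0],[0,0,0,0,0,0],[0,0,0,0,0,0],[0,0,0,0,0,0],[0,0,0,0,0,0]])

```text
time_s: 8.78
eef_pos: [0.5298, -0.0062, 0.1378]
tcp_rot: [3.141, -0.0, 1.126]
force: [0.6, -0.0, -0.3]
opening: 0.0089
grip_force: 59.8
```

Emit:
send_rows(steps=[[0.0017,-0.0008,0,0.215,0.45,0],[0.0017,-0.0008,0,0.215,0.45,0],[0,0,0,0,0,0]])

```text
time_s: 9.03
eef_pos: [0.5324, -0.0073, 0.1385]
tcp_rot: [-3.073, -0.001, 1.126]
force: [-0.1, 1.2, 4.6]
opening: 0.0091
grip_force: 60.4
```

```bash
python3 -c "
from cell import robot;s=robot.state();print(s['eef_pos'],s['tcp_rot'],s['force'],s['wrist_torque'])"
```

```text
[ 0.53242255 -0.00734237  0.13850152] [-3.07260887e+00 -6.72852370e-04  1.12585204e+00] [-0.10467417  1.19161202  4.59931189] [ 0.09695038  0.10181296 -0.04899484]
```

Emit:
send_rows(steps=[[0.0017,-0.0008,0.001,0.215,0.45,0],[0.0017,-0.0008,0.001,0.215,0.45,0],[0,0,0,0,0,0]])

```text
time_s: 9.28
eef_pos: [0.5341, -0.0081, 0.139]
tcp_rot: [-3.004, -0.001, 1.126]
force: [0.4, 0.5, 2.9]
opening: 0.0094
grip_force: 60.0
```

Emit:
send_rows(steps=[[-0.0017,0.0008,0.0005,-0.215,-0.45,0],[-0.0034,0.0016,0.0005,-0.429,-0.903,0],[-0.0034,0.0016,0.0005,-0.429,-0.903,0],[-0.0034,0.0016,0.0005,-0.429,-0.903,0],[-0.0017,0.0008,0,-0.215,-0.45,0],[0,0,0,0,0,0]])

```text
time_s: 9.78
eef_pos: [0.5255, -0.0033, 0.1405]
tcp_rot: [2.999, -0.002, 1.127]
force: [0.3, 1.5, 4.4]
opening: 0.0088
grip_force: 60.4
```

Emit:
send_rows(steps=[[0.0017,-0.0008,0.001,0.215,0.45,0],[0.0034,-0.0016,0.001,0.429,0.903,0],[0.0034,-0.0016,0.001,0.429,0.903,0],[0.0034,-0.0016,0.001,0.429,0.903,0],[0.0017,-0.0008,0.001,0.215,0.45,0],[0,0,0,0,0,0]])

```text
time_s: 10.28
eef_pos: [0.5339, -0.008, 0.1424]
tcp_rot: [-3.003, -0.001, 1.126]
force: [0.8, 1.5, 4.6]
opening: 0.0091
grip_force: 60.2
```

Emit:
send_rows(steps=[[-0.0017,0.0008,0.001,-0.215,-0.45,0],[-0.0034,0.0016,0.001,-0.429,-0.903,0],[-0.0034,0.0016,0.001,-0.429,-0.903,0],[-0.0034,0.0016,0.001,-0.429,-0.903,0],[-0.0017,0.0008,0.001,-0.215,-0.45,0],[0,0,0,0,0,0]])

```text
time_s: 10.78
eef_pos: [0.5254, -0.0039, 0.1452]
tcp_rot: [2.998, -0.0, 1.128]
force: [2.5, -0.9, 2.0]
opening: 0.0089
grip_force: 59.9
```

Emit:
send_rows(steps=[[0.0017,-0.0008,0.001,0.215,0.45,0],[0.0034,-0.0016,0.001,0.429,0.903,0],[0.0034,-0.0016,0.001,0.429,0.903,0],[0.0034,-0.0016,0.001,0.429,0.903,0],[0.0017,-0.0008,0.001,0.215,0.45,0],[0,0,0,0,0,0]])

```text
time_s: 11.28
eef_pos: [0.5336, -0.0082, 0.1467]
tcp_rot: [-3.001, -0.0, 1.125]
force: [0.8, -0.1, 1.4]
opening: 0.0094
grip_force: 59.7
```

Emit:
send_rows(steps=[[-0.0017,0.0008,0.001,-0.215,-0.45,0],[-0.0034,0.0016,0.001,-0.429,-0.903,0],[-0.0034,0.0016,0.001,-0.429,-0.903,0],[-0.0034,0.0016,0.001,-0.429,-0.903,0],[-0.0017,0.0008,0.001,-0.215,-0.45,0],[0,0,0,0,0,0]])

```text
time_s: 11.78
eef_pos: [0.5244, -0.0035, 0.149]
tcp_rot: [3.002, -0.0, 1.128]
force: [1.4, -0.3, -0.6]
opening: 0.0089
grip_force: 59.6
```

Emit:
send_rows(steps=[[0.0017,-0.0008,0,0.215,0.45,0],[0.0034,-0.0016,0,0.429,0.903,0],[0.0017,-0.0008,0,0.215,0.45,0],[0,0,0,0,0,0]])

```text
time_s: 12.12
eef_pos: [0.5305, -0.0067, 0.1498]
tcp_rot: [-3.141, -0.001, 1.126]
force: [0.0, 0.9, 1.0]
opening: 0.0093
grip_force: 59.7
```

```bash
cat > blue.py <<'E'
from h import *; from cell import vision
D=vision.camera_info('side');b=vision.grab_frame('side'); h=cv2.cvtColor(b,cv2.COLOR_BGR2HSV)
for n,lo,hi in [('blue',(105,120,40),(130,255,255)),('amber',(5,120,40),(15,255,170))]:
    for im in (b,cv2.imread('pics/side0.png')):
        m=cv2.inRange(cv2.cvtColor(im,cv2.COLOR_BGR2HSV),lo,hi)[150:300,270:340]; y,x=np.nonzero(m); print(n,len(x),x.min()+270,x.max()+270,y.min()+150,y.max()+150)
for z in(.094,.128,.166): print(z,proj(D,(.530,-.006,z)))
cv2.imwrite('pics/sideb.png',b)
E
python3 blue.py; python3 -c "
from cell import robot;s=robot.state();print(s['eef_pos'],s['tcp_rot'],s['force'],s['wrist_torque'])"
```

```text
blue 147 298 308 207 231
blue 96 298 307 215 231
amber 588 283 318 150 266
amber 871 283 318 150 266
0.094 (np.float64(301.6383408559342), np.float64(236.27300240667077))
0.128 (np.float64(302.2977821288417), np.float64(224.68739589503454))
0.166 (np.float64(303.05839135031937), np.float64(211.32438767701743))
[ 0.53001786 -0.00642713  0.14954143] [ 3.14124542e+00 -3.55004685e-04  1.12600961e+00] [1.29272562 0.22842596 0.57802782] [ 0.05179699 -0.25647919  0.00472508]
```

Emit:
send_rows(steps=[[0,0,0.004,0,0,0],[0,0,0.004,0,0,0],[0,0,0.004,0,0,0],[0,0,0,0,0,0]])

```text
time_s: 12.5
eef_pos: [0.5293, -0.006, 0.1561]
tcp_rot: [3.141, -0.0, 1.127]
force: [0.5, -0.4, -1.3]
opening: 0.009
grip_force: 59.6
```

```bash
python3 blue.py; python3 -c "
from cell import robot;s=robot.state();print(s['eef_pos'],s['tcp_rot'],s['force'],s['wrist_torque'])"
```

```text
blue 160 297 308 205 231
blue 96 298 307 215 231
amber 591 283 318 150 266
amber 871 283 318 150 266
0.094 (np.float64(301.6383408559342), np.float64(236.27300240667077))
0.128 (np.float64(302.2977821288417), np.float64(224.68739589503454))
0.166 (np.float64(303.05839135031937), np.float64(211.32438767701743))
[ 0.52926046 -0.00602087  0.15594154] [3.14112907e+00 9.11283539e-06 1.12679820e+00] [0.11825887 0.36207762 0.31346459] [-0.03045537  0.01286656 -0.00509493]
```

Emit:
send_rows(steps=[[0,0,0.01,0,0,0],[0,0,0.015,0,0,0],[0,0,0.02,0,0,0],[0,0,0.03,0,0,0],[0,0,0.04,0,0,0],[0,0,0.05,0,0,0],[0,0,0.04,0,0,0],[0,0,0,0,0,0]])

```text
time_s: 13.22
eef_pos: [0.5322, -0.0067, 0.2646]
tcp_rot: [3.131, -0.002, 1.127]
force: [0.2, -1.1, 1.2]
opening: 0.0091
grip_force: 59.7
```

```bash
python3 blue.py; python3 - <<'E'
from h import *
from cell import robot
s=robot.state();print(s['eef_pos'],s['tcp_rot'],s['force'])
a=cv2.imread('pics/side0.png').astype(int);b=cv2.imread('pics/sideb.png').astype(int)
# block/bottles region unchanged below the neck?
d=np.abs(a-b).max(2)[228:300,275:335]; print('changed px rows>=228:',(d>50).sum(), [int((r>50).sum()) for r in d])
m=cv2.inRange(cv2.cvtColor(b.astype(np.uint8),cv2.COLOR_BGR2HSV),(105,120,40),(130,255,255));n,_,st,c=cv2.connectedComponentsWithStats(m[120:260,260:350]);print(st[1:],c[1:])
E
```

```text
blue 194 300 311 164 193
blue 96 298 307 215 231
amber 968 283 318 150 266
amber 871 283 318 150 266
0.094 (np.float64(301.6383408559342), np.float64(236.27300240667077))
0.128 (np.float64(302.2977821288417), np.float64(224.68739589503454))
0.166 (np.float64(303.05839135031937), np.float64(211.32438767701743))
[ 0.53114504 -0.00647149  0.26195459] [ 3.13470859e+00 -1.70147195e-03  1.12650142e+00] [ 0.13876193  0.50231442 -0.16151472]
changed px rows>=228: 184 [37, 37, 36, 30, 22, 7, 8, 7, 0, 0, 0, 0, 0, 0, 0, 0, 0, 0, 0, 0, 0, 0, 0, 0, 0, 0, 0, 0, 0, 0, 0, 0, 0, 0, 0, 0, 0, 0, 0, 0, 0, 0, 0, 0, 0, 0, 0, 0, 0, 0, 0, 0, 0, 0, 0, 0, 0, 0, 0, 0, 0, 0, 0, 0, 0, 0, 0, 0, 0, 0, 0, 0]
[[ 40  44  12  30 194]] [[45.90206186 60.3814433 ]]
```

Emit:
send_rows(steps=[[-0.021,-0.067,0,0,0,0],[-0.021,-0.068,0,0,0,0],[-0.021,-0.068,0,0,0,0],[-0.021,-0.068,0,0,0,0],[-0.021,-0.068,0,0,0,0],[-0.021,-0.068,0,0,0,0],[-0.021,-0.067,0,0,0,0],[-0.021,-0.067,0,0,0,0]])

```text
time_s: 13.93
eef_pos: [0.4442, -0.2777, 0.2571]
tcp_rot: [-3.14, -0.001, 1.126]
force: [0.3, -0.3, -0.1]
opening: 0.0088
grip_force: 59.6
```

Emit:
send_rows(steps=[[0,0,-0.05,0,0,0],[0,0,-0.07,0,0,0],[0,0,-0.07,0,0,0],[0,0,-0.07,0,0,0],[0,0,-0.05,0,0,0],[0,0,-0.02,0,0,0],[0,0,0,0,0,0],[0,0,0,0,0,0]])

```text
time_s: 14.6
eef_pos: [0.4457, -0.2767, 0.0935]
tcp_rot: [3.141, -0.0, 1.126]
force: [0.3, 0.2, 0.7]
opening: 0.0089
grip_force: 59.7
```

```bash
cat > st.py <<'E'
from h import *; from cell import vision,robot
s=robot.state(); print(s['time_s'],s['eef_pos'].round(4),s['tcp_rot'].round(4),s['force'].round(2),s['opening'])
tcp=s['eef_pos']; E={}
for n in('scene','side'):
    ci=vision.camera_info(n); b=vision.grab_frame(n); cv2.imwrite(f'pics/{n}_now.png',b)
    m=cv2.inRange(cv2.cvtColor(b,cv2.COLOR_BGR2HSV),(105,120,40),(130,255,255))
    u,v=map(int,proj(ci,tcp)); m2=np.zeros_like(m); m2[v-40:v+45,u-40:u+40]=m[v-40:v+45,u-40:u+40]
    y,x=np.nonzero(m2); k=np.polyfit(y,x,1); E[n]=(ci,k)
    b0=max(y); bot=(x[y>=b0-1].mean(),b0); top=(x[y<=min(y)+1].mean(),min(y)); 
    print(n,len(x),'top',top,'bot',bot,'exp tcp',(u,v),'slope',k[0]); E[n+'b']=bot
    # expected slope of a vertical line here, foot point
    p,q=proj(ci,tcp+[0,0,-.04]),proj(ci,tcp+[0,0,.01]); print('  vertical slope',(p[0]-q[0])/(p[1]-q[1]),'exp foot',p)
print('foot',tri(E['scene'][0],E['sceneb'],E['side'][0],E['sideb']))
E
python3 st.py
```

```text
14.6 [ 0.4457 -0.2767  0.0935] [ 3.1414e+00 -3.0000e-04  1.1264e+00] [0.31 0.23 0.72] 0.008937358822161578
scene 119 top (np.float64(345.3333333333333), np.int64(285)) bot (np.float64(342.0), np.int64(306)) exp tcp (344, 292) slope -0.23994482204580883
  vertical slope -0.1358489988412261 exp foot (np.float64(342.806179626407), np.float64(302.93497510350556))
side 254 top (np.float64(322.0), np.int64(301)) bot (np.float64(319.72727272727275), np.int64(333)) exp tcp (320, 313) slope -0.0879590610632736
  vertical slope -0.08984265999373642 exp foot (np.float64(318.96858210780266), np.float64(329.06214821173324))
foot (array([ 0.4494807 , -0.27301955,  0.0366629 ]), np.float64(0.002915130341969776))
```

Emit:
send_rows(steps=[[0,0,-0.02,0,0,0],[0,0,-0.02,0,0,0],[0,0,-0.015,0,0,0],[0,0,-0.005,0,0,0],[0,0,0,0,0,0]])

```text
time_s: 15.12
eef_pos: [0.4448, -0.2759, 0.0618]
tcp_rot: [-3.14, -0.001, 1.126]
force: [-0.1, 0.6, -0.5]
opening: 0.0089
grip_force: 59.7
```

Emit:
send_rows(steps=[[0,0,-0.003,0,0,0],[0,0,-0.003,0,0,0],[0,0,-0.003,0,0,0],[0,0,0,0,0,0]])

```text
time_s: 15.45
eef_pos: [0.4456, -0.2766, 0.0586]
tcp_rot: [3.141, -0.0, 1.126]
force: [-0.4, 0.1, -0.5]
opening: 0.009
grip_force: 59.7
```

Emit:
send_rows(steps=[[0,0,-0.002,0,0,0],[0,0,-0.002,0,0,0],[0,0,-0.002,0,0,0],[0,0,0,0,0,0]])

```text
time_s: 15.78
eef_pos: [0.4454, -0.2765, 0.0555]
tcp_rot: [-3.142, -0.0, 1.126]
force: [-0.8, 0.2, -0.5]
opening: 0.0087
grip_force: 59.7
```

Emit:
send_rows(steps=[[0,0,-0.003,0,0,0],[0,0,-0.003,0,0,0],[0,0,-0.002,0,0,0],[0,0,0,0,0,0]])

```text
time_s: 16.12
eef_pos: [0.4454, -0.2764, 0.0513]
tcp_rot: [-3.141, -0.0, 1.126]
force: [0.8, 0.2, -1.4]
opening: 0.009
grip_force: 59.7
```

Emit:
send_rows(steps=[[0,0,-0.002,0,0,0],[0,0,0,0,0,0]])

```text
time_s: 16.28
eef_pos: [0.4455, -0.2766, 0.0505]
tcp_rot: [3.142, -0.0, 1.126]
force: [-0.7, 0.0, -0.1]
opening: 0.0089
grip_force: 59.7
```

Emit:
send_rows(steps=[[0,0,-0.002,0,0,0],[0,0,0,0,0,0]])

```text
time_s: 16.45
eef_pos: [0.4455, -0.2766, 0.0495]
tcp_rot: [3.141, -0.0, 1.126]
force: [-0.7, -0.7, -0.6]
opening: 0.009
grip_force: 59.7
```

Emit:
send_rows(steps=[[0,0,-0.002,0,0,0],[0,0,0,0,0,0]])

```text
time_s: 16.62
eef_pos: [0.4455, -0.2766, 0.0485]
tcp_rot: [3.141, -0.0, 1.126]
force: [-0.1, 0.2, -0.3]
opening: 0.0092
grip_force: 59.7
```

Emit:
send_rows(steps=[[0,0,-0.002,0,0,0],[0,0,0,0,0,0]])

```text
time_s: 16.78
eef_pos: [0.4455, -0.2765, 0.0475]
tcp_rot: [3.142, -0.0, 1.126]
force: [-0.4, -0.1, -0.2]
opening: 0.0091
grip_force: 59.7
```

Emit:
send_rows(steps=[[0,0,-0.002,0,0,0],[0,0,0,0,0,0]])

```text
time_s: 16.95
eef_pos: [0.4458, -0.2768, 0.0471]
tcp_rot: [3.141, -0.0, 1.127]
force: [-1.0, 0.8, 3.5]
opening: 0.0093
grip_force: 60.0
```

It touched down at TCP z = 0.047 with 3.5 N, as expected, so I'll release in stages.

Emit:
send_rows(grip=0.8, steps=[[0,0,0,0,0,0],[0,0,0,0,0,0],[0,0,0,0,0,0]])

```text
time_s: 17.2
eef_pos: [0.4455, -0.2766, 0.0465]
tcp_rot: [3.141, -0.0, 1.126]
force: [0.6, -0.2, 0.3]
opening: 0.0169
grip_force: 0.0
```

Emit:
send_rows(grip=0.4, steps=[[0,0,0,0,0,0],[0,0,0,0,0,0],[0,0,0,0,0,0],[0,0,0,0,0,0]])

```text
time_s: 17.53
eef_pos: [0.4455, -0.2766, 0.0466]
tcp_rot: [3.141, -0.0, 1.126]
force: [-0.4, 0.3, 0.7]
opening: 0.0513
grip_force: 0.0
```

```bash
python3 st.py
```

```text
17.5333 [ 0.4455 -0.2766  0.0466] [ 3.1413e+00 -3.0000e-04  1.1265e+00] [-0.37  0.31  0.69] 0.05131072424583294
scene 155 top (np.float64(341.8), np.int64(296)) bot (np.float64(340.4), np.int64(318)) exp tcp (342, 304) slope -0.08296648731972149
  vertical slope -0.13565874389534083 exp foot (np.float64(341.15229394403775), np.float64(314.496212829214))
side 265 top (np.float64(319.2857142857143), np.int64(319)) bot (np.float64(317.57142857142856), np.int64(351)) exp tcp (318, 331) slope -0.06090429321979986
  vertical slope -0.08968953333265348 exp foot (np.float64(317.3340353078681), np.float64(346.1140887576414))
foot (array([ 0.44820422, -0.27383431, -0.01190699]), np.float64(0.0017297971670335375))
```

It is standing. I'll retreat straight up and then clear.

Emit:
send_rows(steps=[[0,0,0.01,0,0,0],[0,0,0.02,0,0,0],[0,0,0.04,0,0,0],[0,0,0.06,0,0,0],[0,0,0.07,0,0,0],[0,0,0.07,0,0,0],[0,0,0.07,0,0,0],[0,0,0.07,0,0,0]])

```text
time_s: 18.3
eef_pos: [0.4454, -0.2764, 0.2546]
tcp_rot: [3.14, 0.0, 1.127]
force: [1.0, 0.3, 1.1]
opening: 0.051
grip_force: 0.0
```

Emit:
send_rows(steps=[[-0.01,0.02,0.07,0,0,0],[-0.02,0.06,0.06,0,0,0],[-0.02,0.07,0.02,0,0,0],[-0.02,0.07,0,0,0,0],[-0.01,0.07,0,0,0,0],[0,0.07,0,0,0,0],[0,0,0,0,0,0],[0,0,0,0,0,0]])

```text
time_s: 18.97
eef_pos: [0.4059, -0.0967, 0.3265]
tcp_rot: [3.139, 0.0, 1.13]
force: [-0.3, -0.8, -0.3]
opening: 0.0512
grip_force: 0.0
```

```bash
python3 - <<'E'
from h import *; from cell import vision,robot
print(robot.state()['eef_pos'],robot.state()['time_s'])
for n in('scene','side'):
    a=cv2.imread(f'pics/{n}0.png');ci=vision.camera_info(n);b=vision.grab_frame(n);cv2.imwrite(f'pics/{n}_end.png',b)
    m=cv2.inRange(cv2.cvtColor(b,cv2.COLOR_BGR2HSV),(105,120,40),(130,255,255))
    c,r=map(int,proj(ci,(.4455,-.2766,.04))); s=m[r-35:r+35,c-35:c+35]; y,x=np.nonzero(s); print(n,'stopper px',len(x),x.min()+c-35,x.max()+c-35,y.min()+r-35,y.max()+r-35,'exp top/foot',np.round(proj(ci,(.4455,-.2766,.075)),1),np.round(proj(ci,(.4455,-.2766,.003)),1))
    d=(np.abs(a.astype(int)-b).max(2)>45).astype(np.uint8); d=cv2.morphologyEx(d,cv2.MORPH_OPEN,np.ones((2,2),np.uint8)); k,_,st,_=cv2.connectedComponentsWithStats(d); print([tuple(map(int,q)) for q in st[1:] if q[4]>12])
E
```

```text
[ 0.40589138 -0.09665837  0.32651132] 18.9667
scene stopper px 160 336 347 295 317 exp top/foot [343.5 297.4] [341.  315.4]
[(0, 14, 9, 4, 28), (0, 17, 150, 187, 7161), (0, 22, 9, 18, 132), (97, 57, 252, 133, 9917), (83, 106, 18, 30, 313), (253, 115, 9, 5, 41), (370, 152, 7, 6, 27), (278, 182, 11, 10, 92), (293, 191, 33, 37, 451), (93, 193, 27, 23, 495), (312, 192, 41, 19, 443), (342, 192, 6, 7, 25), (351, 198, 3, 5, 14), (330, 212, 17, 17, 131), (369, 220, 12, 8, 36), (0, 233, 72, 74, 3306), (136, 234, 4, 30, 75), (185, 239, 15, 24, 98), (200, 247, 32, 19, 351), (125, 251, 9, 17, 98), (261, 261, 5, 12, 40), (246, 273, 14, 18, 109), (147, 274, 25, 27, 406), (73, 293, 16, 14, 113), (337, 296, 14, 24, 222), (237, 298, 6, 6, 28)]
side stopper px 273 312 325 319 351 exp top/foot [319.6 320.9] [317.2 347.4]
[(21, 0, 6, 3, 16), (34, 0, 38, 11, 174), (90, 5, 218, 168, 11662), (0, 12, 63, 33, 816), (149, 21, 39, 12, 319), (59, 34, 37, 15, 216), (23, 50, 25, 32, 353), (49, 50, 20, 5, 69), (47, 65, 27, 5, 90), (64, 72, 20, 23, 135), (71, 95, 36, 38, 448), (62, 97, 4, 13, 31), (239, 134, 8, 3, 19), (69, 146, 21, 22, 191), (141, 149, 5, 21, 53), (95, 151, 5, 4, 14), (88, 157, 16, 20, 147), (252, 160, 3, 11, 27), (0, 175, 6, 10, 30), (397, 174, 8, 6, 24), (259, 183, 27, 13, 160), (307, 186, 64, 17, 335), (288, 188, 6, 10, 28), (62, 195, 13, 17, 100), (0, 199, 10, 11, 56), (77, 198, 3, 8, 18), (298, 200, 22, 37, 448), (96, 203, 17, 35, 345), (260, 207, 6, 4, 15), (57, 210, 5, 5, 16), (332, 225, 44, 21, 369), (208, 226, 6, 4, 13), (0, 230, 3, 5, 14), (7, 236, 22, 18, 222), (192, 245, 51, 22, 535), (351, 245, 9, 12, 69), (38, 251, 8, 5, 24), (391, 263, 12, 5, 31), (109, 265, 38, 22, 592), (251, 276, 4, 8, 22), (223, 287, 14, 11, 87), (209, 304, 4, 6, 20), (312, 320, 32, 33, 442)]
```

The stopper is upright in the tray, and the remaining image changes fit the arm, the bar and their shadows. I'm handing in.

```bash
python3 -c "
from cell import finish_job; print(finish_job())"
```

```text
the job is handed in; nothing more can be done
None
```

I swung the bar about 90° aside, rocked the stopper free with the bottle still down in its block, and left the stopper standing upright in the tray; the job is handed in at about 19 s, with nothing else seen to move in the final camera check.

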